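Shut the pick case: flap down, then cover

ROBOT

A 7-joint arm with a two-finger parallel gripper is mounted at the origin on a cart in front of the work surface, level with it; the furniture and walls round the work are solid. World frame = base frame: x ahead of the robot, y to its left, z up, the work surface at z = 0. Lengths are in mm, angles in rad, forces in N, time in s.
With the tool pointing down it reaches from about 400 to 875 mm from the base axis. Payload 4.4 kg.
Tool frame: the origin (TCP) lies on the centre line of the jaws, within the pads' length; the fingertips stand 25 mm ahead of it and the grasp point (between the pads) lies 6 mm ahead of it (ctrl.finger_overhang is the distance from the TCP to the fingertips, in mm); z points along the fingers, y is the line along which they close (so a half turn about z gives the same grasp; the last joint's range is limited). The gripper opens to 85 mm and grips with 20 to 120 N. Pads are 22 mm wide; open, the fingers measure 114 mm over their backs; the gripper's body (76 mm by 85 mm) begins 54 mm behind the grasp point. The pads swing forward as they close: fully open they stand 13 mm farther back than shut.
Start: joints at [1.053, 0.628, 0.038, 1.517, -0.027, 0.996, -0.02], TCP at [283.808, -584.782, 256.313] pointing down, gripper open.
Joint ranges: [-3.06, 3.06], [-0.37, 2.12], [-1.25, 1.32], [0.18, 2.47], [-1.1, 4.24], [0.23, 1.98], [-2.94, 2.94]. Speed limits (rad/s): [2.57, 2.57, 3.14, 3.14, 3.14, 3.14, 3.14].

INTERFACE

Orientations are given as [roll, pitch, yaw] about the fixed x, y, z axes, in that order (R = Rz(yaw) Ry(pitch) Rx(roll)).
In Python, from cell import ctrl gives the robot as it stands. The module is installed in compiled form; this text tells all that it offers.
- The arm moves only by the tool play_rows, never from a script. Its argument "targets" is a list of rows, each a list of 5 numbers: the closure, from 0 (fully open) to 1 (shut), then the shift along the tool's x, y, z in cm, then the turn about the tool's z in degrees. In form: [[gripper, dx, dy, dz, spin], ...]. A call has 1 to 10 rows; each row is the pose to reach, as a shift and turn from the pose commanded when the call began, along the tool's axes at that moment; what a row does not reach only later rows make up. A row lasts 1/10 s, in which the tool goes at most 50 mm and 8.59 degrees, less where a joint would pass 70% of its speed; a pose out of reach is approached as far as the arm can. A call with a gripper value outside its range is refused whole. The fingers move at their own pace and stop on an object; the grip force is fixed at half the most. Time passes only in rows, so rows that repeat a pose let the fingers close. It gives the time, the measured TCP pose, the force, the opening and the grip force at its end, in the units of the state.
- ctrl.read_state(): the state, without advancing time (a new reading comes with each control period).
- ctrl.get_image(name): name is "side" or "top"; returns (picture, depth): 384x512x3 uint8, red, green, blue; 384x512 float32, mm along the optical axis (not along the pixel's ray), 0 where there is no reading.
- ctrl.calibration(name): a dict with "vfov" (degrees; the focal length in pixels is half the picture's height over the tangent of half this angle, whatever the lens; pixels are square), "cx", "cy" (the principal point, pixels), "extrinsics" (4x4, takes a point from camera to world coordinates). Camera axes: x right, y down, z forward; pixel columns grow to the right and rows downward; lengths in mm; the calibration is good to about 2 mm. A picture is of the moment at which its call begins. calibration takes no time and is no camera call.
- ctrl.finish_job(): hands the job in; it is judged then, once.
Trained networks look in the newest picture that a camera, given by its name, has taken for a name from the list of things; names that differ only in an ending like _2 or _b are one class to them, and where a whole thing is asked for, a point or a joint stands for the part that bears it (a point fixed in the world has none). Each returns a list of dicts, best first, with "confidence" (0 to 1); they miss things now and then, are a little off and sometimes report something else, mostly with a low value. They report only what shows in the picture. A call takes as long as a camera call.
- ctrl.search_frame(camera, name): "bbox" ([left, top, right, bottom] in pixels, round what is visible of it).
- ctrl.trace(camera, name): "pixels" (384x512 bool, what is visible of it) and "bbox" ([left, top, right, bottom] in pixels, round what is visible of it).
The state is a dict: "clock": time; "qpos": joint angles; "qd": joint speeds; "tau": joint torques, N m; "eef_pos": TCP position; "tool_rot": TCP orientation; "force": force on the tool from outside, world axes, zero at the start; "torque": the same for the moment, N m; "width": finger opening in mm; "gripper_force": force on a finger pad.
Only numpy, scipy, OpenCV 4.12 (cv2) and the standard library are available. Lean on these libraries where they do the work, as an engineer would, in place of code of your own. Each camera call takes 0.05 s, during which the arm holds its last target. There are 200 camera calls.

TASK

Close up the open blue case on the bench: with the fingertips push the upright yellow flap down flat into the case first, then push the blue cover over until it is fully shut, and take the hand away. Only push: do not pinch or lift anything, press gently, do not shove the case along the bench, and leave the beaker, the jar and the marker near it where they are.

Things in the scene. Friction and masses are not known exactly. Their poses are not given: they have to be found in the camera images.
- case: Blue sheet-steel case, 110 (x) x 150 (y) x 48 (z) mm, walls 3 mm, open at the top, about 2.5 kg, standing loose on the bench, to the left of the burner (it slides if pushed with more than some 10 N). Origin: centre of its underside. Its x axis points away from the robot, from the side by the flap to the side of the cover's hinge; z up. A green and a pink glass rod lie on its floor, below the flap. The coordinates below are in this frame.
- flap (a joint): Angle of the yellow flap about its hinge, rad: 0 = folded flat, lying inside the case; 1.57 = upright, as it starts (1.35 to 1.6, its stop). It folds away from the robot, towards the case's +x. The hinge has friction (about 0.05 N m, some 1 N at 45 mm from the hinge; it has no spring): it stays where it is left, and a rigid stop holds it at 0.
- flap_hinge (a point): Middle of the flap's hinge line, which runs along the case's y at x = -38 mm, z = 36 mm (12 mm below the case's rim).
- flap_edge (a point): Middle of the flap's free edge (rounded, 6 mm thick), 62 mm from the hinge. The flap is 60 mm wide along y, midway in the case.
- flap_skin: The yellow sheet of the flap, 3 mm thick, the face to push: when upright it looks to the robot (case -x), when folded it looks up, 2 mm above the hinge line (38 mm above the bench). Origin on the hinge line; its x runs along the flap to the free edge.
- flap_lining: Grey pad, 3 mm thick, on the other face of the flap (towards the cover when upright, below when folded). Origin on the hinge line.
- cover (a joint): Angle of the blue cover about its hinge, rad: 0 = shut, lying on the case; 1.57 = upright; it starts at 1.57 to 1.72 (stop at 1.75), upright or leaning slightly back, away from the robot. It shuts towards the robot (case -x). The hinge has friction (about 0.16 N m, some 2 N at 85 mm from the hinge): the cover stays at any angle and does not fall; a rigid stop holds it at 0.
- cover_hinge (a point): Middle of the cover's hinge line, along the case's y at x = +58 mm, z = 49 mm.
- cover_edge (a point): Middle of the cover's free edge, 118 mm from the hinge. The cover is 158 mm wide along y, with a 10 mm skirt pointing inwards along its free edge and both sides. Upright it reaches about 167 mm above the bench.
- cover_skin: The blue sheet of the cover with its skirt; its outer face, 4 mm outside the hinge line, is the face to push: upright it looks away from the robot (case +x), shut it looks up, 53 mm above the bench (a raised panel on it, 0.7 mm, is only for looks). Origin on the hinge line.
- cover_lining: Grey lining inside the cover (towards the robot when upright). Origin on the hinge line.
- beaker_c: Clear glass beaker, 69 mm wide, 100 mm tall, standing to the left of the case (case +y). To be left alone. Origin: centre of its underside.
- frit_jar: White jar with a cream screw lid, 59 mm wide, 78 mm tall, standing to the right of the case (case -y). To be left alone. Origin: centre of its underside.
- marker: Fat olive-green felt marker with a black cap, 110 x 19 x 20 mm, lying on the bench beyond the burner. To be left alone. Origin: centre of its underside, y along it.

How it is judged:
By the outcome, as a careful person would: the job done as asked, in the order asked, and still so for the second after the job is handed in, with the robot touching nothing.
It also fails if it takes over 56 s, if anything falls off the work surface, if the arm or the gripper's body presses on something with over 40 N, if the wrist force passes 120 N, or if a joint passes its speed limit or range.

## Working session

There is one attempt and no reset: what is moved stays moved. The work goes in short steps, Python scripts to look and compute and a tool call to move; the robot and the scene stay as the last step left them, time stands still between calls to the robot, and variables do not carry over. Pictures are saved under pics/ and viewed, at most 10 in all, crops included, and the job is handed in when it is done.

Besides the shell and the picture viewer there is one more tool, called after ">>>" by a JSON object that holds its "method" and its "body", one argument or row to a line. play_rows: Moves the arm, as the interface text tells. Its arguments: {"type":"object","properties":{"targets":{"type":"array"}},"required":["targets"]}

```bash
mkdir -p pics; cat > h.py <<'E'
import numpy as np, cv2
from cell import ctrl
def cloud(cam,d):
    c=ctrl.calibration(cam);h,w=d.shape
    f=h/2/np.tan(np.radians(c['vfov'])/2)
    v,u=np.mgrid[:h,:w]
    p=np.stack([(u-c['cx'])*d/f,(v-c['cy'])*d/f,d],-1)
    T=np.array(c['extrinsics']);return p@T[:3,:3].T+T[:3,3]
E
python3 - <<'E'
from h import *
np.set_printoptions(precision=1,suppress=True)
ims=[]
for cam in('side','top'):
    im,d=ctrl.get_image(cam);P=cloud(cam,d);ims.append(im)
    print(cam,np.array(ctrl.calibration(cam)['extrinsics'])[:3,3])
    for n in('case','flap_skin','cover_skin','cover_lining','beaker_c','frit_jar','marker'):
        for r in ctrl.trace(cam,n)[:1]:
            q=P[r['pixels']&(d>0)]
            print(n,round(r['confidence'],2),r['bbox'],*[np.percentile(q,k,axis=0) for k in(2,50,98)] if len(q) else '')
cv2.imwrite('pics/a.png',cv2.resize(np.vstack(ims)[...,::-1],(400,600)) )
cv2.imwrite('pics/s.png',ims[0][...,::-1]);cv2.imwrite('pics/t.png',ims[1][...,::-1])
s=ctrl.read_state();print(s['clock'],s['eef_pos'],s['tool_rot'],s['force'],s['width'],ctrl.finger_overhang)
E
```

```text
side [ 516.  -510.8  621.4]
case 0.74 [196.2, 141.1, 268.1, 243.5] [432.5 173.7  -1.3] [531.3 261.1  43.5] [591.8 355.  164.6]
flap_skin 0.5 [209.7, 186.6, 221.9, 215.2] [456.5 219.4  42.4] [471.6 243.2  70.9] [486.6 271.   95.1]
cover_skin 0.88 [231.2, 141.0, 271.3, 210.4] [515.8 208.6  37.3] [563.  276.7 121.5] [596.5 390.6 165.9]
cover_lining 0.79 [236.7, 147.4, 265.1, 203.5] [530.7 227.9  62.6] [558.9 281.9 109.6] [584.1 344.1 153.5]
beaker_c 0.85 [216.6, 146.7, 235.1, 184.4] [477.9 388.9   9.7] [497.6 398.2  67.6] [518.3 455.9  96.5]
marker 0.67 [286.3, 278.4, 312.7, 330.2] [613.5 -78.8  -2.1] [626.6 -33.2  14.7] [640.3  24.   18.4]
top [ 348.4  242.2 1049.1]
case 0.94 [206.5, 173.2, 298.1, 263.2] [434.7 184.6  -1.4] [528.4 267.8  33. ] [588.3 352.2 167.7]
flap_skin 0.63 [246.8, 231.1, 279.6, 249.6] [457.4 219.4   1.4] [471.8 245.7  71.5] [495.2 274.   98.3]
cover_skin 0.8 [209.3, 169.5, 286.5, 209.8] [523.9 212.5  63.3] [562.8 285.  165.5] [593.5 356.8 169.9]
cover_lining 0.79 [216.4, 178.3, 281.5, 208.7] [530.9 225.4  63.9] [557.1 286.  103.9] [584.5 344.5 139.4]
beaker_c 0.84 [162.3, 196.0, 202.2, 230.3] [477.  392.   -1.1] [515.1 430.9  38.8] [540.9 456.3 100.8]
frit_jar 0.89 [289.8, 142.3, 314.8, 175.4] [635.6 146.    7.3] [653.5 172.6  76.2] [687.  198.1  80.9]
marker 0.53 [355.6, 182.8, 402.0, 191.5] [613.9 -71.5   9.3] [626.5 -18.5  16.1] [639.7  29.5  21.7]
0.8 [ 283.8 -584.8  256.3] [ 3.1 -0.   0.5] [ 0.  -0.5 -0.4] 84.96990722208973 25.0
```

View pics/s.png

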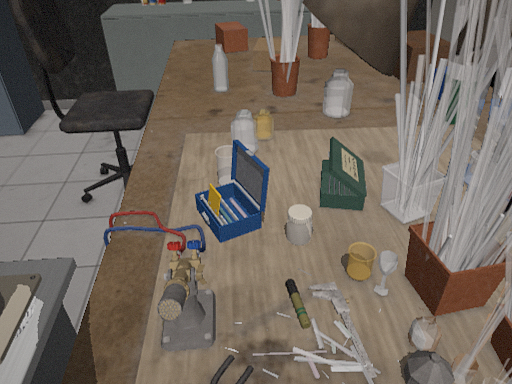

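View pics/t.png

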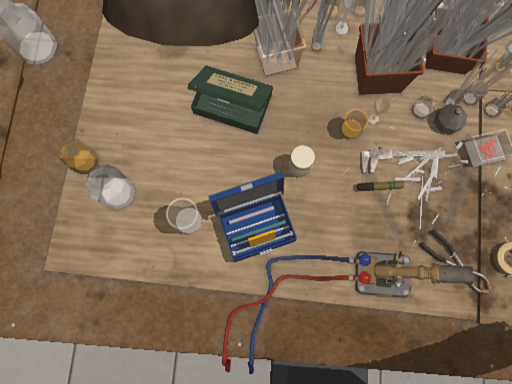

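The case sits at top-view pixels (255,218), rotated about 13°. The yellow flap is near (262,240), the cover edge runs from (212,192) to (284,175), and the beaker and jar are clear of it. Next I fit the pose.

```bash
python3 - <<'E'
from h import *
np.set_printoptions(precision=3,suppress=True)
im,d=ctrl.get_image('top');P=cloud('top',d)
im2,d2=ctrl.get_image('side');P2=cloud('side',d2)
A=np.vstack([P[d>0],P2[d2>0]])
def pca(q):
    m=q.mean(0);w,v=np.linalg.eigh(np.cov((q-m).T));a=v[:,-1];a=a*np.sign(a[1]);return m,a
for nm,X,D in(('top',P,d),('side',P2,d2)):
    q=X[D>0]
    near=(abs(q[:,0]-520)<90)&(abs(q[:,1]-270)<110)
    e=q[near&(q[:,2]>150)&(q[:,2]<175)][:,:2]
    m,a=pca(e);print(nm,'edge',m,len(e),'yaw',np.degrees(np.arctan2(-a[0],a[1])), 'ext',np.percentile((e-m)@a,[1,99])+ m@a, 'z',np.percentile(q[near][:,2],99.7))
    r=q[near&(q[:,2]>44)&(q[:,2]<52)][:,:2].astype(np.float32)
    print('rim',cv2.minAreaRect(r),len(r))
    M=[r_ for r_ in [ctrl.trace(nm,'flap_skin')] if r_]
    if M:
        f=X[M[0][0]['pixels']&(D>0)];f=f[(f[:,2]>45)&(f[:,2]<105)]
        yaw=np.arctan2(-a[0],a[1]);c=np.array([np.cos(yaw),np.sin(yaw)])
        k=np.polyfit(f[:,2],f[:,:2]@c,1);print('flap slope dx/dz',k,'ymid',f[:,:2].mean(0))
# height map, 50 mm cells: 95th pct
H=np.zeros((14,24))
for i in range(14):
    for j in range(24):
        s=A[(abs(A[:,0]-(225+50*i))<25)&(abs(A[:,1]-(475-50*j))<25)]
        H[i,j]=np.percentile(s[:,2],99) if len(s)>3 else -99
print('rows x=225.., cols y=475 down');print('\n'.join(' '.join('%4d'%v for v in r) for r in H))
s=ctrl.read_state();print(s['tool_rot'],s['eef_pos'])
E
```

```text
top edge [561.869 287.919] 520 yaw 23.695913674962338 ext [-40.437 114.982] z 169.64469536739165
rim ((502.9676208496094, 261.4822692871094), (114.97213745117188, 150.18179321289062), 23.751386642456055) 399
flap slope dx/dz [  0.214 515.225] ymid [471.875 247.584]
side edge [564.611 277.816] 289 yaw 23.886851066904963 ext [-45.456 112.85 ] z 166.45553814881103
rim ((502.76611328125, 260.47265625), (117.25862121582031, 157.62669372558594), 24.05723762512207) 323
flap slope dx/dz [  0.194 515.96 ] ymid [471.077 244.307]
rows x=225.., cols y=475 down
  -5   -6   -6    3    2    1   -6   -6   -6   -6   -7   -7   -7   -6   -5   -5   -5  -99  -99  -99  -99  -99  -99  -99
  -6   -6   -5    3    1    3   -6   -6   -6   -6   -7   -7   -7   -6   -6   -6   -6  -99  -99  -99  -99  -99  -99  -99
  -5   -5   -6    1    9   10   -2    0    0    0    0    1    1    2    2    2    2  -99  -99  -99  -99  -99  -99  -99
   3    2    2    2    2   13   15   48   81  133  128   16    2    3    2    9    2  -99  -99  -99  -99  -99  -99  -99
   2    2    3   48   48   43   17   52   91  134  136  170  194 
[... 483 characters left out ...]
6    3    3    3  -99  -99  -99  -99  -99  -99  -99
   3  473  468    2    3    3   81   78    3    8    9    7    7    7   23   37    3  -99  -99  -99  -99  -99  -99  -99
 495  508  508  493  420    3    2    2   60   60   10    8    8    8   46   47   45  -99  -99  -99  -99  -99  -99  -99
 468  117  118  483  447    2    3    3   62   92   93  543  541  538   51   46   46  -99  -99  -99  -99  -99  -99  -99
   3  114  107  477  456    3    3    3    3  524  319  527  542  457  202  107   69    0  -99  -99  -99  -99  -99  -99
   4   74  169  473  478  489    3  506  511  428  364  409   39  348  203  164   83    3  -99  -99  -99  -99  -99  -99
[3.142 0.    0.452] [ 283.781 -584.789  256.338]
```

```bash
cat >> h.py <<'E'
YAW=np.radians(23.8);U0,V0=564.5,36.
R=np.array([[np.cos(YAW),-np.sin(YAW)],[np.sin(YAW),np.cos(YAW)]])
def w(x,y): return R@np.array([U0+x,V0+y])
def shift(W,ztip):
    s=ctrl.read_state();t=s['tool_rot'][2];p=s['eef_pos'];d=np.array(W)-p[:2]
    return np.round([(d@[np.cos(t),np.sin(t)])/10,-(d@[-np.sin(t),np.cos(t)])/10,-(ztip+25-p[2])/10,np.degrees(t-YAW)],2)
def case():
    s=ctrl.read_state();p=s['eef_pos'];c=R.T@p[:2]-[U0,V0]
    print('t %.2f tip in case'%s['clock'],np.round(c,1),'z',round(p[2]-25,1),'yawerr',round(np.degrees(s['tool_rot'][2]-YAW),2),'F',np.round(s['force'],2),'w',round(s['width'],1))
E
python3 - <<'E'
from h import *
np.set_printoptions(precision=2,suppress=True)
im,d=ctrl.get_image('top');P=cloud('top',d);im2,d2=ctrl.get_image('side');P2=cloud('side',d2)
A=np.vstack([P[d>0],P2[d2>0]])
L=A[(A[:,2]>300)&(A[:,1]>50)&(A[:,0]<800)]
for y in range(75,500,50):
    s=L[abs(L[:,1]-y)<25]
    if len(s): i=s[:,0].argmin();print('lamp',y,s[i],s[:,2].min())
C=np.c_[(A[:,:2]@R)-[U0,V0],A[:,2]]
for z in(60,80,100,120,140,155,165):
    s=C[(abs(C[:,2]-z)<5)&(abs(C[:,1])<70)&(C[:,0]>30)&(C[:,0]<100)]
    print(z,len(s),np.percentile(s[:,0],[2,50,98]))
for z in range(45,105,10):
    s=C[(abs(C[:,2]-z)<5)&(abs(C[:,1])<28)&(C[:,0]>-50)&(C[:,0]<0)]
    if len(s):print('flap',z,len(s),np.percentile(s[:,0],[2,50,98]))
print('via',shift((500,-200),290),'pre',shift(w(-75,0),150),w(-75,0),w(110,0))
case()
E
```

```text
lamp 275 [741.7  299.23 417.81] 368.232989216604
lamp 325 [702.85 347.33 446.83] 392.91175681573276
lamp 375 [692.3  398.42 460.98] 447.61617536756137
lamp 425 [690.68 410.59 460.9 ] 455.32596855740576
lamp 475 [702.16 453.25 458.56] 438.5356272729914
60 78 [54.01 56.32 57.8 ]
80 190 [55.94 57.86 59.59]
100 201 [58.07 60.06 61.5 ]
120 199 [60.47 62.29 63.71]
140 165 [62.61 64.22 65.32]
155 45 [63.94 65.11 66.57]
165 631 [58.27 65.55 72.77]
flap 45 70 [-42.15 -39.67 -38.15]
flap 55 71 [-39.29 -37.6  -36.1 ]
flap 65 78 [-37.27 -35.68 -33.88]
flap 75 81 [-35.19 -33.66 -31.92]
flap 85 67 [-33.49 -31.7  -30.63]
flap 95 113 [-32.01 -29.16 -25.4 ]
via [ 36.25 -25.18  -5.87   2.09] pre [ 49.05 -66.81   8.13   2.09] [433.35 230.47] [602.61 305.13]
t 1.10 tip in case [-540.8 -685.6] z 231.3 yawerr 2.09 F [-0.22  0.89  0.45] w 85.3
```

>>> {"method": "play_rows", "body": {
  "targets": [
    [1,4,-2.5,-3,0.5],
    [1,8,-5,-6,1],
    [1,12,-8,-6,2],
    [1,16,-11,-6,2.1],
    [1,20,-14,-6,2.1],
    [1,24,-17,-6,2.1],
    [1,28,-20,-6,2.1],
    [1,32,-23,-6,2.1],
    [1,36,-25,-6,2.1],
    [1,36,-25,-6,2.1]
  ]
}}

```text
clock: 2.1
eef_pos: [502.7, -195.0, 316.6]
tool_rot: [-3.139, -0.005, 0.427]
force: [-0.5, 0.3, -0.0]
width: 0.0
gripper_force: 0.0
```

```bash
python3 -c "
from h import *
case();print(ctrl.read_state()['eef_pos'],shift(w(-75,0),290),shift(w(-75,0),150))"
```

```text
t 2.10 tip in case [-183.2 -417.3] z 291.6 yawerr 0.64 F [-0.48  0.29 -0.01] w 0.0
[ 502.73372439 -194.96923384  316.58530485] [ 11.28 -41.6    0.16   0.64] [ 11.28 -41.6   14.16   0.64]
```

>>> {"method": "play_rows", "body": {
  "targets": [
    [1,1,-4.5,0,0],
    [1,2,-9,0,0],
    [1,3.5,-13.5,0,0],
    [1,5,-18,0,0],
    [1,6.5,-22.5,0,0],
    [1,8,-27,0,0],
    [1,9.5,-31.5,0,0],
    [1,10.5,-36,0,0],
    [1,11.3,-40,0,0],
    [1,11.3,-41.6,0,0]
  ]
}}

```text
clock: 3.1
eef_pos: [433.1, 228.0, 316.6]
tool_rot: [-3.139, -0.001, 0.421]
force: [0.2, -0.1, -0.7]
width: -0.2
gripper_force: 0.0
```

>>> {"method": "play_rows", "body": {
  "targets": [
    [1,0,0,4,0],
    [1,0,0,8,0],
    [1,0,0,12,0],
    [1,0,0,15,0],
    [1,0,0,17,0],
    [1,0,0,17,0],
    [1,0,0,17,0]
  ]
}}

```text
clock: 3.8
eef_pos: [434.6, 223.4, 146.6]
tool_rot: [3.141, -0.0, 0.415]
force: [-0.2, 0.1, 0.3]
width: -0.1
gripper_force: 0.0
```

```bash
python3 -c "
from h import *
case();print(shift(w(-75,0),80))
im,d=ctrl.get_image('side');cv2.imwrite('pics/b.png',cv2.resize(im[100:292,100:356],(768,576))[...,::-1])"
```

```text
t 3.80 tip in case [-76.7  -6.9] z 121.6 yawerr -0.03 F [-0.25  0.14  0.26] w -0.1
[ 0.17 -0.69  4.16 -0.03]
```

View pics/b.png

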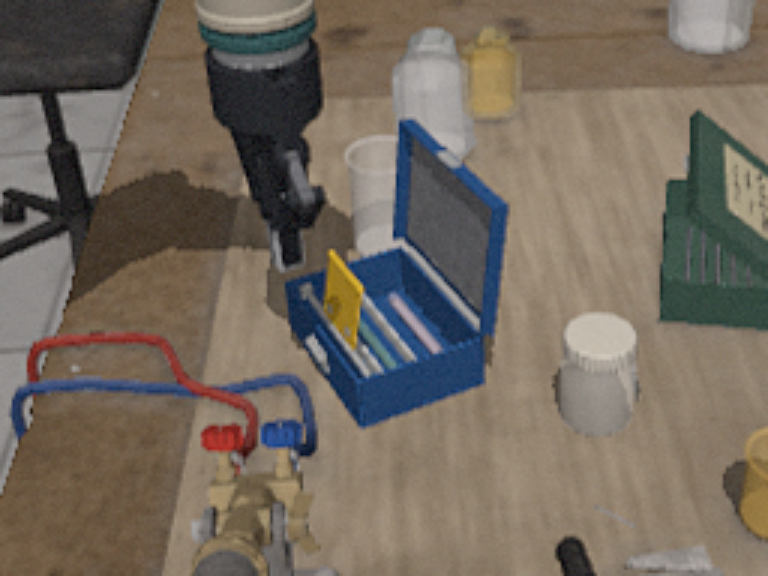

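>>> {"method": "play_rows", "body": {
  "targets": [
    [1,0.2,-0.7,2.2,0],
    [1,0.2,-0.7,4.4,0],
    [1,1.7,-0.7,4.5,0],
    [1,2.7,-0.7,4.6,0],
    [1,3.2,-0.7,4.6,0],
    [1,3.6,-0.7,4.7,0],
    [1,4.0,-0.7,4.8,0],
    [1,4.4,-0.7,4.9,0],
    [1,4.8,-0.7,5.1,0],
    [1,4.8,-0.7,5.1,0]
  ]
}}

```text
clock: 4.85
eef_pos: [475.8, 249.5, 95.1]
tool_rot: [-3.142, -0.001, 0.415]
force: [-0.6, -0.5, 0.7]
width: -0.2
gripper_force: 0.0
```

```bash
cat >> h.py <<'E'
def prof(ang0=-45,x1=45,yh=28):
    for cam in('top','side'):
        for n in('flap_skin','cover_skin'):
            im,d=ctrl.get_image(cam);r=ctrl.trace(cam,n)
            if not r: print(cam,n,'none');continue
            q=cloud(cam,d)[r[0]['pixels']&(d>0)];c=np.c_[q[:,:2]@R-[U0,V0],q[:,2]]
            print(cam,n,round(r[0]['confidence'],2),len(c),*[np.round(np.percentile(c,k,axis=0)) for k in(5,50,95)])
    return im
E
python3 -c "
from h import *
case();im=prof();cv2.imwrite('pics/c.png',cv2.resize(im[100:292,100:356],(768,576))[...,::-1])"
```

```text
t 4.85 tip in case [-28.5   0.3] z 70.1 yawerr -0.02 F [-0.59 -0.48  0.74] w -0.2
top flap_skin none
top cover_skin 0.75 56 [58. 56. 74.] [ 61.  61. 105.] [ 64.  67. 136.]
side flap_skin 0.8 255 [-38. -29.  41.] [-26. -11.  59.] [-9. 19. 85.]
side cover_skin 0.86 601 [ 51. -80.  56.] [ 60. -23. 130.] [ 70.  79. 166.]
```

View pics/c.png

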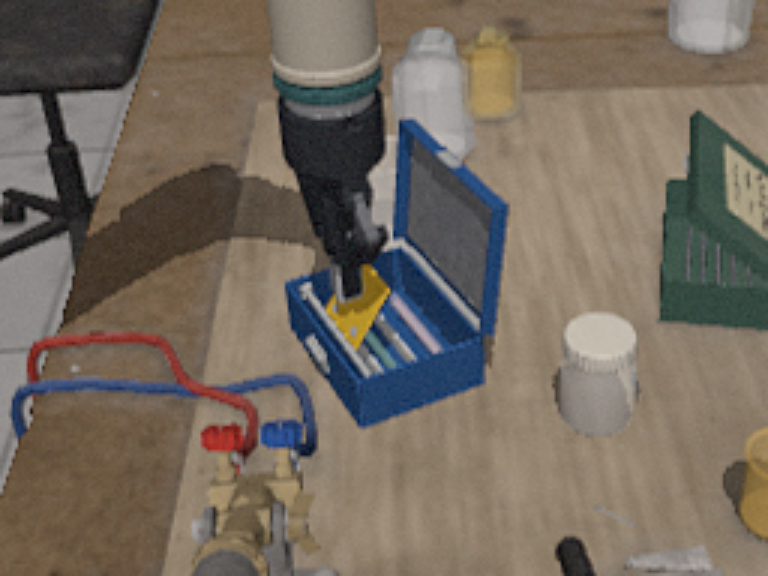

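Flap folding at crop pixel (360,305), as planned; forces are tiny.

>>> {"method": "play_rows", "body": {
  "targets": [
    [1,0.3,0,0.2,0],
    [1,0.6,0,0.4,0],
    [1,0.9,0,0.7,0],
    [1,1.1,0,1.0,0],
    [1,1.3,0,1.3,0],
    [1,1.5,0,1.7,0],
    [1,1.7,0,2.1,0],
    [1,1.8,0,2.5,0],
    [1,1.9,0,2.8,0],
    [1,1.9,0,3.0,0]
  ]
}}

```text
clock: 6.25
eef_pos: [492.8, 257.1, 65.0]
tool_rot: [-3.142, -0.0, 0.415]
force: [0.9, 0.6, 0.9]
width: 0.1
gripper_force: 0.5
```

>>> {"method": "play_rows", "body": {
  "targets": [
    [1,0,0,0.1,0],
    [1,0,0,0.1,0]
  ]
}}

```text
clock: 6.45
eef_pos: [492.3, 256.8, 64.1]
tool_rot: [3.142, 0.001, 0.415]
force: [0.3, 0.7, 0.8]
width: 0.1
gripper_force: 0.0
```

>>> {"method": "play_rows", "body": {
  "targets": [
    [1,0,0,0.1,0],
    [1,0,0,0.1,0]
  ]
}}

```text
clock: 6.65
eef_pos: [492.4, 256.8, 63.2]
tool_rot: [3.141, 0.001, 0.415]
force: [0.6, 0.0, -0.1]
width: -0.2
gripper_force: 0.0
```

Tip at 38.2 mm; creep on until the stop is felt.

>>> {"method": "play_rows", "body": {
  "targets": [
    [1,0,0,0.05,0],
    [1,0,0,0.05,0]
  ]
}}

```text
clock: 6.85
eef_pos: [492.4, 256.8, 63.1]
tool_rot: [3.141, 0.0, 0.415]
force: [-1.6, -1.2, 4.6]
width: 0.0
gripper_force: 1.9
```

>>> {"method": "play_rows", "body": {
  "targets": [
    [1,0,0,0.05,0],
    [1,0,0,0.05,0]
  ]
}}

```text
clock: 7.05
eef_pos: [492.4, 256.9, 63.0]
tool_rot: [3.141, 0.0, 0.415]
force: [-2.6, -1.2, 8.2]
width: -0.3
gripper_force: 4.1
```

>>> {"method": "play_rows", "body": {
  "targets": [
    [1,0,0,0.05,0],
    [1,0,0,0.05,0]
  ]
}}

```text
clock: 7.25
eef_pos: [492.4, 256.8, 62.9]
tool_rot: [3.141, 0.0, 0.415]
force: [-2.5, -1.6, 11.7]
width: 0.2
gripper_force: 6.1
```

>>> {"method": "play_rows", "body": {
  "targets": [
    [1,0,0,-1,0],
    [1,-0.5,0,-4,0],
    [1,-1,0,-8,0],
    [1,-1,0,-12,0],
    [1,-1,0,-16,0],
    [1,-1,0,-17,0],
    [1,-1,0,-17,0]
  ]
}}

```text
clock: 7.95
eef_pos: [484.5, 253.5, 233.8]
tool_rot: [-3.141, -0.004, 0.415]
force: [-1.0, 0.4, 0.1]
width: 0.2
gripper_force: 0.0
```

```bash
python3 -c "
from h import *
case();im=prof();cv2.imwrite('pics/d.png',cv2.resize(im[100:292,100:356],(768,576))[...,::-1]);print(shift(w(115,0),205))"
```

```text
t 7.95 tip in case [-18.9   0.4] z 208.8 yawerr -0.03 F [-0.95  0.39  0.08] w 0.2
top flap_skin 0.62 198 [-41.   6.  34.] [-29.  22.  38.] [-4. 53. 40.]
top cover_skin 0.66 192 [57. 51. -2.] [ 65.  71. 164.] [112.  86. 167.]
side flap_skin 0.87 368 [-34. -29.  34.] [-8. -2. 36.] [18. 26. 37.]
side cover_skin none
[ 1.355e+01  3.000e-02  7.000e-02 -1.000e-02]
```

View pics/d.png

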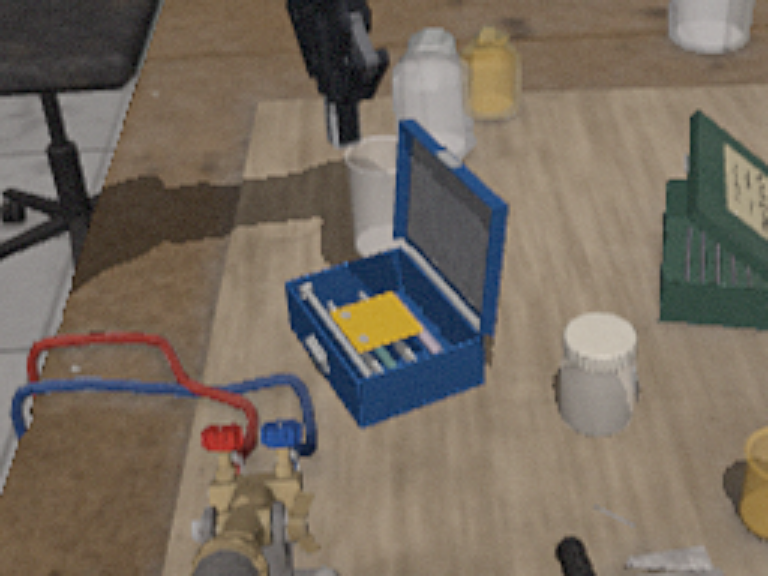

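The flap lies flat at crop pixel (375,318) and the case hasn't moved. Now over the cover.

>>> {"method": "play_rows", "body": {
  "targets": [
    [1,2,0,-0.5,0],
    [1,5,0,-0.5,0],
    [1,8,0,-0.5,0],
    [1,11,0,0,0],
    [1,12.8,0,0,0],
    [1,12.8,0,0,0]
  ]
}}

```text
clock: 8.95
eef_pos: [602.2, 305.1, 230.3]
tool_rot: [-3.142, -0.0, 0.415]
force: [-0.1, -0.0, 0.1]
width: 0.0
gripper_force: 0.0
```

>>> {"method": "play_rows", "body": {
  "targets": [
    [1,0,0,2,0],
    [1,0,0,4.5,0],
    [1,0,0,6.8,0],
    [1,0,0,6.8,0],
    [1,0,0,6.8,0]
  ]
}}

```text
clock: 9.45
eef_pos: [600.0, 304.4, 163.9]
tool_rot: [3.142, 0.001, 0.415]
force: [-0.1, 0.4, 1.0]
width: -0.2
gripper_force: 0.0
```

```bash
python3 -c "
from h import *
case()"
```

```text
t 9.45 tip in case [107.3   0.3] z 138.9 yawerr -0.01 F [-0.06  0.4   1.03] w -0.2
```

>>> {"method": "play_rows", "body": {
  "targets": [
    [1,-1.6,0,0.1,0],
    [1,-2.6,0,0.2,0],
    [1,-3.4,0,0.2,0],
    [1,-4.1,0,0.2,0],
    [1,-4.9,0,0.3,0],
    [1,-5.8,0,0.4,0],
    [1,-6.6,0,0.6,0],
    [1,-7.4,0,1.0,0],
    [1,-8.2,0,1.4,0],
    [1,-8.2,0,1.4,0]
  ]
}}

```text
clock: 10.45
eef_pos: [523.5, 270.5, 148.7]
tool_rot: [3.141, 0.004, 0.415]
force: [-0.7, -0.3, 0.6]
width: 0.0
gripper_force: 0.0
```

```bash
python3 -c "
from h import *
case();im=prof();cv2.imwrite('pics/e.png',cv2.resize(im[100:292,100:356],(768,576))[...,::-1])"
```

```text
t 10.45 tip in case [23.6  0.2] z 123.7 yawerr 0.0 F [-0.7  -0.32  0.6 ] w 0.0
top flap_skin 0.77 343 [-33. -17.  34.] [-18.   6.  37.] [-2. 29. 40.]
top cover_skin 0.87 715 [-13.   2.  77.] [  4.  43. 139.] [ 40.  75. 151.]
side flap_skin 0.56 384 [-34. -29.  33.] [-8. -1. 36.] [18. 28. 37.]
side cover_skin 0.71 536 [-15. -80.  33.] [ -4. -55. 141.] [ 50.  69. 148.]
```

View pics/e.png

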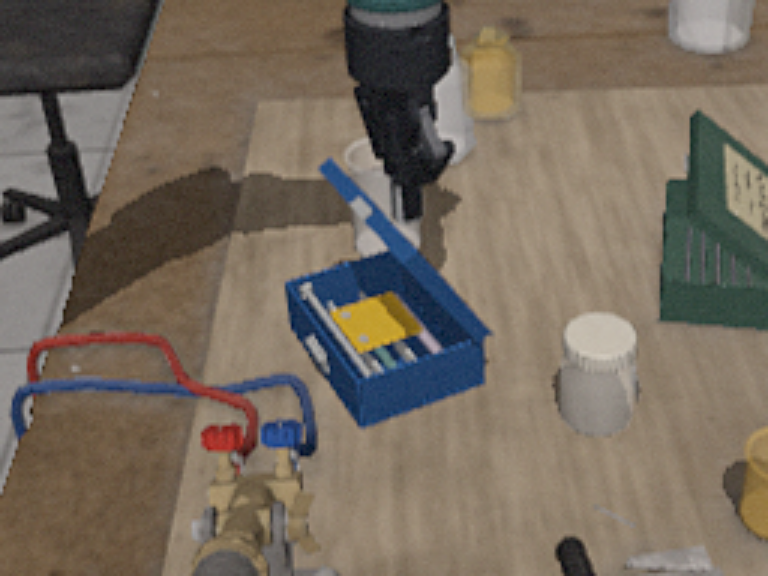

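The cover is at about 57°, following the fingertip (crop pixel (410,210)); the flap still lies flat.

>>> {"method": "play_rows", "body": {
  "targets": [
    [1,-0.7,0,0.4,0],
    [1,-1.3,0,0.9,0],
    [1,-2.0,0,1.5,0],
    [1,-2.5,0,2.2,0],
    [1,-3.0,0,2.9,0],
    [1,-3.4,0,3.7,0],
    [1,-3.7,0,4.5,0],
    [1,-4.0,0,5.3,0],
    [1,-4.2,0,6.1,0],
    [1,-4.2,0,6.6,0]
  ]
}}

```text
clock: 11.85
eef_pos: [486.6, 254.2, 82.8]
tool_rot: [3.141, 0.001, 0.415]
force: [-0.9, -1.0, 1.6]
width: 0.1
gripper_force: 0.6
```

>>> {"method": "play_rows", "body": {
  "targets": [
    [1,0,0,0.2,0],
    [1,0,0,0.3,0],
    [1,0,0,0.3,0]
  ]
}}

```text
clock: 12.15
eef_pos: [487.4, 254.7, 80.8]
tool_rot: [-3.142, -0.0, 0.415]
force: [0.1, -0.6, 0.6]
width: -0.1
gripper_force: 0.0
```

>>> {"method": "play_rows", "body": {
  "targets": [
    [1,0,0,0.1,0],
    [1,0,0,0.1,0]
  ]
}}

```text
clock: 12.35
eef_pos: [487.6, 254.8, 80.0]
tool_rot: [-3.141, -0.001, 0.415]
force: [0.4, 0.3, 0.4]
width: 0.1
gripper_force: 0.0
```

>>> {"method": "play_rows", "body": {
  "targets": [
    [1,0,0,0.1,0],
    [1,0,0,0.15,0],
    [1,0,0,0.15,0]
  ]
}}

```text
clock: 12.65
eef_pos: [487.5, 254.7, 78.4]
tool_rot: [-3.142, -0.001, 0.415]
force: [0.4, 0.0, 0.8]
width: 0.1
gripper_force: 0.4
```

>>> {"method": "play_rows", "body": {
  "targets": [
    [1,0,0,0.05,0],
    [1,0,0,0.05,0]
  ]
}}

```text
clock: 12.85
eef_pos: [487.5, 254.7, 78.1]
tool_rot: [-3.142, -0.001, 0.415]
force: [0.5, -0.5, 2.4]
width: 0.1
gripper_force: 1.6
```

>>> {"method": "play_rows", "body": {
  "targets": [
    [1,0,0,0.05,0],
    [1,0,0,0.05,0]
  ]
}}

```text
clock: 13.05
eef_pos: [487.5, 254.7, 78.0]
tool_rot: [-3.142, -0.001, 0.415]
force: [-0.6, -0.3, 7.7]
width: 0.5
gripper_force: 3.8
```

>>> {"method": "play_rows", "body": {
  "targets": [
    [1,0,0,0.05,0],
    [1,0,0,0.05,0]
  ]
}}

```text
clock: 13.25
eef_pos: [487.5, 254.7, 78.0]
tool_rot: [3.142, -0.001, 0.415]
force: [-1.4, -1.1, 11.5]
width: -0.0
gripper_force: 5.9
```

>>> {"method": "play_rows", "body": {
  "targets": [
    [1,0,0,-1,0],
    [1,0,0,-4,0],
    [1,0,0,-8,0],
    [1,0,0,-12,0],
    [1,-4,0,-15,0],
    [1,-8,0,-18,0],
    [1,-8,0,-18,0],
    [1,-8,0,-18,0]
  ]
}}

```text
clock: 14.05
eef_pos: [414.0, 222.2, 257.8]
tool_rot: [3.142, -0.002, 0.415]
force: [-0.1, 1.8, -0.4]
width: -0.1
gripper_force: 0.0
```

```bash
python3 -c "
from h import *
case();im=prof();cv2.imwrite('pics/f.png',cv2.resize(im[100:292,100:356],(768,576))[...,::-1])"
```

```text
t 14.05 tip in case [-96.    0.3] z 232.8 yawerr -0.01 F [-0.07  1.79 -0.4 ] w -0.1
top flap_skin 0.73 1094 [-60. -29.   1.] [27. 57. 52.] [ 59.  78. 319.]
top cover_skin 0.74 883 [-57. -12.  49.] [13. 60. 52.] [55. 77. 56.]
side flap_skin none
side cover_skin 0.84 2212 [-61. -79.  41.] [ -9. -16.  51.] [49. 69. 52.]
```

View pics/f.png

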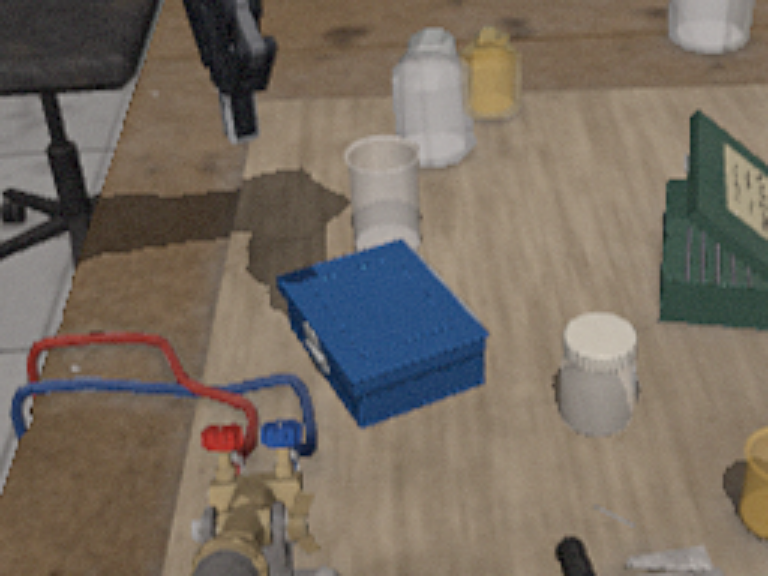

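The cover is shut and level (crop pixels 280–488, 240–390), the case, beaker and jar haven't moved, and the hand is clear.

```bash
python3 -c "
from cell import ctrl
print(ctrl.finish_job())"
```

```text
the job is handed in; nothing more can be done
None
```

The job is handed in: I pushed the flap flat first, then the cover fully shut, pressing with about 12 N at most; the case, beaker and jar look unmoved, the marker was never approached, and the hand is clear.

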